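# Pin a loose rack shelf in line with a lining-up bar

### The arm

A 6-joint arm with a two-finger parallel gripper is mounted at the origin on the work surface. World frame = base frame: x ahead of the robot, y to its left, z up, the work surface at z = 0. Lengths are in m, angles in rad, forces in N, time in s.
With the tool pointing down it reaches from about 0.35 to 0.975 m from the base axis. Payload 4.9 kg.
Tool frame: the origin (TCP) lies on the centre line of the jaws, within the pads' length; the fingertips stand 14 mm ahead of it and the grasp point (between the pads) lies 5 mm behind it (manip.nose_length is the distance from the TCP to the fingertips, in m); z points along the fingers, y is the line along which they close (so a half turn about z gives the same grasp; the last joint's range is limited). The gripper opens to 85 mm and grips with 20 to 120 N. Pads are 22 mm wide; open, the fingers measure 114 mm over their backs; the gripper's body (76 mm by 85 mm) begins 54 mm behind the grasp point. The pads swing forward as they close: fully open they stand 13 mm farther back than shut.
Start: joints at [-1.41, 0.053, 1.613, -0, 1.476, -0.119], TCP at [0.173, -0.601, 0.224] pointing down, gripper open.
Joint ranges: [-3.01, 3.01], [-1.01, 2.22], [0.06, 2.58], [-1.02, 4.17], [0.09, 2.62], [-3.14, 3.14]. Speed limits (rad/s): [2.57, 2.57, 3.14, 3.14, 3.14, 3.14].

### API

Orientations are given as a unit quaternion [w, x, y, z].
In Python, from plant import manip, imaging gives the robot as it stands.
- The arm moves only by the tool play_rows, never from a script. Its argument "commands" is a list of rows, each a list of 6 numbers: the shift along the tool's x, y, z in mm, then the turn, a rotation vector about the tool's x, y, z in degrees. A call has 1 to 5 rows; each row shifts and turns the commanded pose from where the row before left it, along the tool's axes as they then stand; what a row does not reach is not made up. A row lasts 1/12 s, in which the tool goes at most 41.7 mm and 7.16 degrees, less where a joint would pass 70% of its speed; a pose out of reach is approached as far as the arm can. A call is refused whole if a number of a shift passes 41.7 or a number of a turn 7.16, either way. A call with a gripper value outside its range is refused whole. "hand" is the finger opening in mm, from 0 to 85.4, set as the call begins (left out, the last holds). The fingers move at their own pace and stop on an object; the grip force is fixed at half the most. Time passes only in rows, so rows that do not move let the fingers close. It gives the time, the measured TCP pose, the force, the opening and the grip force at its end, in the units of the state.
- manip.state(): the state, without advancing time (a new reading comes with each control period).
- imaging.grab_frame(name): name is "side" or "top" or "wrist"; returns a dict with "image" (420x560x3 uint8, red, green, blue), "fx", "fy", "cx", "cy" (pixels), "R" (3x3) and "t" (3): a world point X has camera coordinates R X + t; the wrist camera has in their place "mount" (4x4, takes a point from camera to tool coordinates, whose origin is the TCP and whose axes are the flange's). Camera axes: x right, y down, z forward; pixel columns grow to the right and rows downward; lengths in m; the calibration is good to about 2 mm. The wrist camera is an equidistant fisheye: a pixel r from the principal point sees the ray r / f radians off the axis. A picture is of the moment at which its call begins: read the wrist's pose just before it. There is no depth.
- manip.job_done(): hands the job in; it is judged then, once.
The state is a dict: "time": time; "joint_pos": joint angles; "joint_vel": joint speeds; "joint_efforts": joint torques, N m; "tool_pos": TCP position; "tool_rot": TCP orientation; "contact_force": force on the tool from outside, world axes, zero at the start; "ft_torque": the same for the moment, N m; "gripper_width": opening from 0.0 (shut) to 1.0 (fully open); "grasp_force": force on a finger pad.
Only numpy, scipy, OpenCV 4.12 (cv2) and the standard library are available. Lean on these libraries where they do the work, as an engineer would, in place of code of your own. Each camera call takes 0.05 s, during which the arm holds its last target. There are 200 camera calls.

### The job

The shelf tray of the low steel rack is only propped between the posts and its near right corner (nearest the robot, on the robot's right) has no bolt yet. Take the lining-up bar by its grip, put its pin through the slot in that corner's post, feel up and down behind the slot for the bolt hole in the tray, and push the bar home until its collar sits against the post; then let go of it and leave it there. Feel gently, never leaning on the rack with the bar or the gripper with more than about 4 kg (40 N), and leave the spray can, the screw box and the spanner where they are.

Things in the scene. Friction and masses are not known exactly. Their poses are not given: they have to be found in the camera images.
- rack: Low grey steel bench rack, fixed: four L-shaped posts 240 mm high, 44 mm wide, and a shelf tray between them. Origin: on the table at the front face (robot's side) of the near right post, below its slot. x: level into the rack, square to that face; y: along the front to the other near post 460 mm away; z up. The tray is held by friction and does not move under less than about 35 N.
- slot (a point): Centre of the slot on the front face of the near right post, 135 mm above the table, axes as the rack's. Only this post has an open slot: upright, 13 mm wide, 60 mm high, through the 3 mm steel of the post's front flange.
- slot_behind (a point): 5 mm straight behind slot, on the flat front face of the tray's corner bracket, which covers the whole slot and is 32 mm deep. One level 12 mm hole (1 mm chamfer) runs through it along the rack's x, on the slot's middle line, anywhere from 22 mm below to 22 mm above this point, different each time and hidden. Behind the bracket it is free for 100 mm.
- bar: Lining-up bar, loose, 130 to 210 g: black square grip 30 x 30 mm, 94 mm long, then a steel collar 30 mm across, then a round steel pin 10 mm across, 62 mm long, its last 10 mm tapering to 6 mm. Origin: on the underside below bar_grip; x along the pin to its tip, z up. The axis is 15 mm above the underside. Pushed home, all 62 mm of the pin are past the post's front face and it stays by itself.
- bar_grip (a point): On the bar's axis, about the middle of the grip, 55 mm behind the collar's front face; grip here from above, fingers on the two upright sides (30 mm wide).
- bar_collar (a point): Centre of the collar's front face, where the pin begins, 55 mm ahead of bar_grip.
- bar_tip (a point): The end of the pin, on its axis, 117 mm ahead of bar_grip.
- spray_can: Spray can, 58 mm across, 176 mm high, standing to the right of the rack; origin at its foot. Leave alone.
- screw_box: Small carton, 90 x 70 x 50 mm, in front of the rack's left part; origin under its centre. Leave alone.
- spanner: Steel spanner lying flat on the right of the table; origin under its centre. Leave alone.
Not all that is in view belongs to the job. Leave any pink or yellow look-alike of the bar alone.

How it is judged:
On the way:
1. the pin's tip is through the slot of the near right post (x of bar_tip in the frame of rack between 0.003 and 0.07 m and y of bar_tip in the frame of rack between -0.008 and 0.008 m and z of bar_tip in the frame of rack between 0.105 and 0.165 m), for 0.1 s.
At the end, for the whole second after the job is handed in: The bar is released, at rest, pinned through slot and hidden hole: collar face within 5 mm of the post's front face, tip at least 55 mm behind that face, within 10 mm of the slot's middle line and 100 to 170 mm above the table, bar square to the post within 0.15 rad (x of bar_collar in the frame of rack above -0.005 m and x of bar_tip in the frame of rack above 0.055 m and y of bar_tip in the frame of rack between -0.01 and 0.01 m and z of bar_tip in the frame of rack between 0.1 and 0.17 m and angle between the x axis of bar and the x axis of rack, either way round below 0.15 rad and linear speed of bar below 0.02 m/s); the robot touches nothing.
It fails at once if the held bar or the gripper presses on the rack or its tray with more than 40 N ((contact force between bar and rack above 40 N and contact force between the fingers and bar above 3 N) or contact force between any of the fingers, the arm and rack above 40 N).
It fails at once if the spray can, the screw box or the spanner is moved more than 30 mm (distance of any of spray_can, screw_box, spanner from where it was at the start of the episode above 0.03 m).
It also fails if it takes over 72 s, if anything falls off the work surface, if the arm or the gripper's body presses on something with over 40 N, if the wrist force passes 120 N, or if a joint passes its speed limit or range.

## Working session

There is one attempt and no reset: what is moved stays moved. The work goes in short steps, Python scripts to look and compute and a tool call to move; the robot and the scene stay as the last step left them, time stands still between calls to the robot, and variables do not carry over. Pictures are saved under pics/ and viewed, at most 10 in all, crops included, and the job is handed in when it is done.

Besides the shell and the picture viewer there is one more tool, called as a command line: name --pt "numbers of a row" for each row, then --argument value for the rest. play_rows: Moves the arm, as the interface text tells. Its arguments: {"type":"object","properties":{"commands":{"type":"array","items":{"type":"array","items":{"type":"number"}}},"hand":{"type":"number"}},"required":["commands"]}

```bash
mkdir -p pics; cat > h.py <<'E'
import numpy as np,cv2
from plant import manip,imaging
from scipy.spatial.transform import Rotation as Ro
def grab(n,save=None):
    f=imaging.grab_frame(n)
    if save: cv2.imwrite('pics/'+save,cv2.cvtColor(f['image'],cv2.COLOR_RGB2BGR))
    return f
def ray(f,u,v):
    R=np.array(f['R']);t=np.array(f['t'])
    return -R.T@t, R.T@np.array([(u-f['cx'])/f['fx'],(v-f['cy'])/f['fy'],1])
def onz(f,u,v,z):
    o,d=ray(f,u,v);return o+d*(z-o[2])/d[2]
def proj(f,X):
    c=np.array(f['R'])@np.array(X)+np.array(f['t']);return [f['fx']*c[0]/c[2]+f['cx'],f['fy']*c[1]/c[2]+f['cy']]
def tri(f1,p1,f2,p2):
    o1,d1=ray(f1,*p1);o2,d2=ray(f2,*p2)
    s=np.linalg.lstsq(np.c_[d1,-d2],o2-o1,rcond=None)[0]
    a=o1+d1*s[0];b=o2+d2*s[1];return (a+b)/2,np.linalg.norm(a-b)
def st():
    s=manip.state();q=s['tool_rot'];R=Ro.from_quat([q[1],q[2],q[3],q[0]]).as_matrix()
    return s,np.array(s['tool_pos']),R
E
python3 - <<'E'
from h import *
a=grab('top','top.png');b=grab('side','side.png')
for f in(a,b): 
    o,_=ray(f,0,0);print(o,f['fx'],f['cx'],f['cy'],np.round(f['R'],3).tolist())
s,p,R=st();print(s['time'],p,R.round(3).tolist(),s['contact_force'])
E
```

```text
[0.34740938 0.01954399 1.35218328] 448.89517703844274 277.1578720840823 211.10237220729715 [[-0.022, -1.0, 0.017], [-0.989, 0.019, -0.149], [0.149, -0.021, -0.989]]
[0.36848821 0.73580621 0.91793331] 379.49819068409715 281.1240227611882 204.34260554581994 [[-0.973, -0.23, 0.001], [-0.168, 0.71, -0.684], [0.157, -0.665, -0.73]]
0.1 [ 0.17250097 -0.60012849  0.22328522] [[0.961, 0.276, -0.0], [0.276, -0.961, 0.002], [0.0, -0.002, -1.0]] [-0.55756728  0.58775085  0.42030394]
```

View pics/top.png

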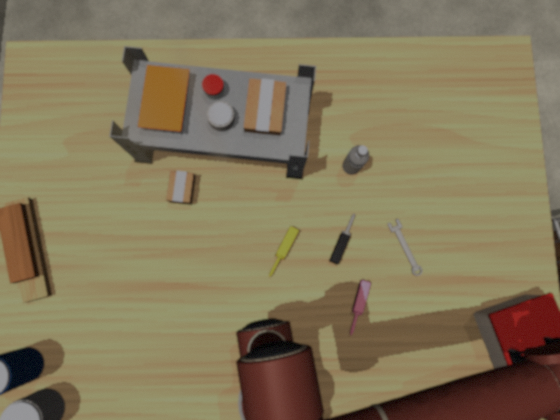

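View pics/side.png

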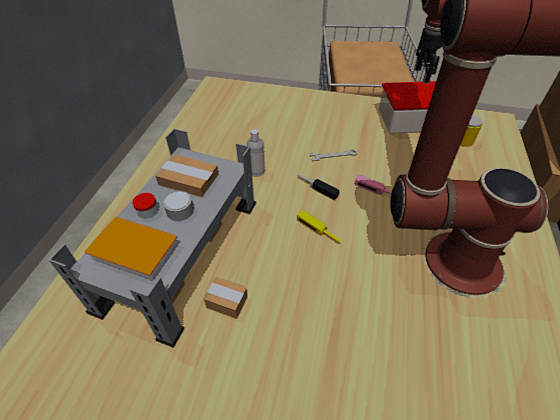

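The top view shows three bar-like tools: black with a steel pin at (341,247), tip (353,214); yellow at (287,243); and pink at (361,297). The black one fits the description, since its grip is black and its pin is steel. The near right post is at about (297,165) in top and (246,180) in side. I'll confirm both in one enlarged crop.

```bash
python3 - <<'E'
from h import *
a=cv2.imread('pics/top.png');b=cv2.imread('pics/side.png')
A=cv2.resize(a[140:280,280:380],None,fx=4,fy=4,interpolation=cv2.INTER_CUBIC)
B=cv2.resize(b[130:220,230:320],None,fx=4,fy=4,interpolation=cv2.INTER_CUBIC)
C=np.zeros((560,760,3),np.uint8);C[:,:400]=A;C[:360,400:]=B;cv2.imwrite('pics/crop1.png',C)
f=imaging.grab_frame('top');im=f['image'].astype(int)
m=(im.max(2)<60).astype(np.uint8);m[:200]=0;m[280:]=0;m[:,:320]=0;m[:,380:]=0
n,l,s,c=cv2.connectedComponentsWithStats(m)
i=1+np.argmax(s[1:,4]);print(s[i],c[i]);pts=np.argwhere(l==i)[:,::-1].astype(np.float32)
r=cv2.minAreaRect(pts);print(r);box=cv2.boxPoints(r)
print(np.array([onz(f,*p,0.022) for p in box]).round(4),onz(f,*c[i],0.022))
E
```

```text
[331 234  18  29 262] [339.46564885 248.0648855 ]
((339.4275207519531, 248.17604064941406), (8.974817276000977, 29.698486328125), 22.380136489868164)
[[ 0.3978 -0.1598  0.022 ]
 [ 0.4785 -0.1968  0.022 ]
 [ 0.4678 -0.2212  0.022 ]
 [ 0.3872 -0.184   0.022 ]] [ 0.43295534 -0.19049314  0.022     ]
```

View pics/crop1.png

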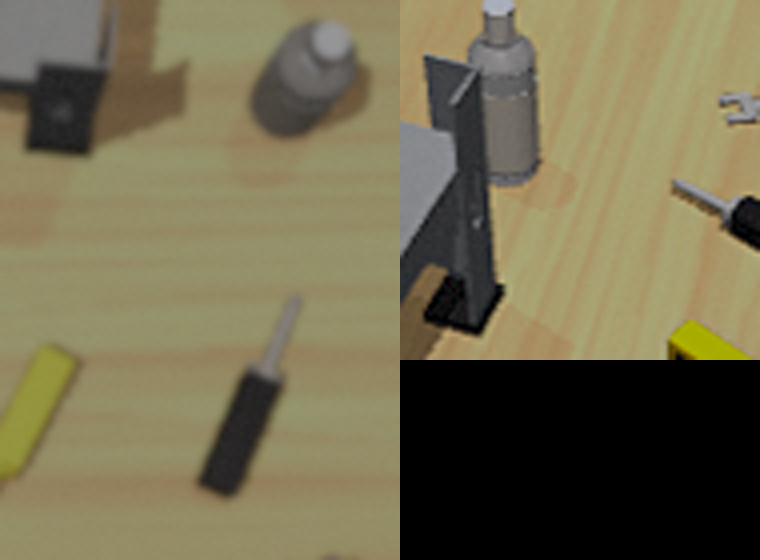

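The crop confirms the black bar: grip spans crop (220,490) to (262,372), and the tip at (296,298) is top-image pixel (354,214.5). A light spot on the post, at top (295.5,167) and side (249,186), is a slot candidate. I'll check it by triangulation.

```bash
python3 - <<'E'
from h import *
a=grab('top');b=grab('side')
tip=onz(a,354,214.3,.015);tail=onz(a,335,262.5,.02);g=onz(a,339.4+.5,247.9,.022)
d=tip-tail;print('tip',tip,'tail',tail,'g',g,np.hypot(*d[:2]),np.degrees(np.arctan2(d[1],d[0])), np.hypot(*(tip-g)[:2]),np.degrees(np.arctan2(*(tip-g)[1::-1])))
print('spot',tri(a,(295.5,167),b,(249,186.2)))
# post base corners, top corners in top view
for n,p,z in[('bl',(287.2,178),0),('br',(302.5,178.6),0),('tl',(290.2,156.7),.24),('tr',(306.5,156.7),.24)]: print(n,onz(a,*p,z))
# tray front edge line in top
im=a['image'].astype(int)
g_=cv2.cvtColor(a['image'],cv2.COLOR_RGB2GRAY)
for u in range(165,286,20): print(u,g_[140:172,u].tolist())
s,p,R=st();c=imaging.grab_frame('wrist');print(np.array(c['mount']).round(4).tolist(),c['fx'],c['cx'],c['cy'])
cv2.imwrite('pics/w0.png',c['image'][:,:,::-1])
print('sideproj spot z .135?',[proj(b,[.6,-.1,z]) for z in(0,.24)])
E
```

```text
tip [ 0.53422362 -0.23996461  0.015     ] tail [ 0.39075053 -0.17573437  0.02      ] g [ 0.43341647 -0.1918063   0.022     ] 0.15719430237365015 -24.117175556451908 0.11171974955434567 -25.53507290615957
spot (array([ 0.6605883 , -0.06204341,  0.10010327]), np.float64(0.003734502107395717))
bl [ 0.65336117 -0.04178559  0.        ]
br [ 0.65060197 -0.08893314  0.        ]
tl [ 0.65453353 -0.03999321  0.24      ]
tr [ 0.6538035  -0.08167254  0.24      ]
165 [126, 126, 126, 127, 125, 122, 114, 93, 69, 56, 57, 71, 81, 87, 89, 88, 92, 106, 120, 129, 133, 136, 135, 135, 134, 136, 134, 132, 130, 128, 128, 130]
185 [126, 127, 126, 125, 125, 123, 124, 121, 115, 91, 63, 46, 50, 67, 79, 83, 90, 106, 122, 133, 134, 135, 137, 134, 134, 135, 134, 131, 129, 129, 133, 139]
205 [123, 126, 127, 124, 127, 125, 126, 125, 125, 124, 116, 95, 67, 49, 51, 65, 79, 84, 94, 109, 126, 134, 136, 135, 136, 135, 135, 130, 128, 130, 133, 134]
225 [123, 125, 124, 125, 124, 124, 124, 125, 124, 125, 125, 124, 117, 103, 78, 64, 64, 73, 83, 91, 98, 113, 127, 131, 131, 133, 130, 130, 128, 130, 131, 132]
245 [122, 122, 122, 123, 122, 122, 123, 125, 122, 125, 123, 124, 122, 123, 117, 97, 68, 43, 48, 61, 77, 82, 87, 102, 121, 131, 131, 130, 129, 127, 130, 132]
265 [122, 125, 124, 123, 123, 125, 124, 124, 124, 123, 124, 124, 124, 125, 125, 122, 118, 99, 69, 43, 47, 57, 69, 77, 85, 96, 114, 127, 130, 131, 129, 129]
285 [126, 126, 126, 126, 126, 126, 126, 125, 125, 126, 126, 124, 125, 125, 126, 128, 127, 127, 121, 104, 72, 49, 46, 55, 65, 72, 76, 84, 104, 115, 116, 115]
[[-0.0007, -0.9523, -0.305, 0.0782], [1.0, -0.0011, 0.0009, -0.0003], [-0.0012, -0.305, 0.9523, -0.1487], [0.0, 0.0, 0.0, 1.0]] 325.19226210127806 280.030831564723 210.91416196162987
sideproj spot z .135? [[np.float64(271.0459298120958), np.float64(202.87428212429222)], [np.float64(269.47541758325866), np.float64(145.36399306434384)]]
```

Black bar: grip at about (0.433,-0.192), yaw about -25°. The post front face is at about x=0.654, y=-0.062. The wrist camera sits on the tool's +x side and looks toward -x, so I'll grip with tool x pointing backward to keep the slot in view. Next I move above the bar.

play_rows --pt "24.2 -21.3 0 0 0 0" --pt "24.2 -21.3 0 0 0 0" --pt "24.2 -21.3 0 0 0 0" --pt "24.2 -21.3 0 0 0 0" --pt "24.2 -21.3 0 0 0 0" --hand 85

```text
time: 0.72
tool_pos: [0.26, -0.4636, 0.2243]
tool_rot: [-0.0, 0.99, 0.139, 0.0]
contact_force: [0.7, -0.2, -0.2]
gripper_width: 0.992
grasp_force: 0.0
```

play_rows --pt "24.2 -21.3 0 0 0 0" --pt "24.2 -21.3 0 0 0 0" --pt "24.2 -21.3 0 0 0 0" --pt "24.2 -21.3 0 0 0 0" --pt "24.2 -21.3 0 0 0 0"

```text
time: 1.13
tool_pos: [0.3469, -0.3277, 0.2245]
tool_rot: [0.0, 0.99, 0.139, 0.0]
contact_force: [0.5, -0.0, -0.5]
gripper_width: 0.994
grasp_force: 0.0
```

play_rows --pt "24.2 -21.3 0 0 0 0" --pt "24.2 -21.3 0 0 0 0" --pt "24.2 -21.3 0 0 0 0" --pt "24.2 -21.3 0 0 0 0" --pt "24.2 -21.3 0 0 0 0"

```text
time: 1.55
tool_pos: [0.4338, -0.1919, 0.2246]
tool_rot: [0.0, 0.99, 0.139, 0.0]
contact_force: [0.8, -0.1, 0.6]
gripper_width: 0.998
grasp_force: 0.0
```

play_rows --pt "0 0 0 0 0 -7" --pt "0 0 0 0 0 -7" --pt "0 0 0 0 0 -7" --pt "0 0 0 0 0 -7" --pt "0 0 0 0 0 -7"

```text
time: 1.97
tool_pos: [0.4333, -0.1931, 0.2244]
tool_rot: [0.0, 0.901, 0.434, 0.0]
contact_force: [1.1, -0.1, 0.5]
gripper_width: 0.994
grasp_force: 0.0
```

play_rows --pt "0 0 0 0 0 -7" --pt "0 0 0 0 0 -7" --pt "0 0 0 0 0 -7" --pt "0 0 0 0 0 -7" --pt "0 0 0 0 0 -7"

```text
time: 2.38
tool_pos: [0.4332, -0.1933, 0.2244]
tool_rot: [0.0, 0.729, 0.684, 0.0]
contact_force: [0.5, 0.5, -0.2]
gripper_width: 0.998
grasp_force: 0.0
```

play_rows --pt "0 0 0 0 0 -7" --pt "0 0 0 0 0 -7" --pt "0 0 0 0 0 -7" --pt "0 0 0 0 0 -7" --pt "0 0 0 0 0 -7"

```text
time: 2.8
tool_pos: [0.4332, -0.1933, 0.2244]
tool_rot: [0.0, 0.49, 0.872, -0.0]
contact_force: [-0.2, -0.2, -0.1]
gripper_width: 0.995
grasp_force: 0.0
```

play_rows --pt "0 0 0 0 0 -7" --pt "0 0 0 0 0 -7" --pt "0 0 0 0 0 -7" --pt "0 0 0 0 0 -7" --pt "0 0 0 0 0 -7"

```text
time: 3.22
tool_pos: [0.4332, -0.1933, 0.2244]
tool_rot: [0.0, 0.205, 0.979, -0.0]
contact_force: [-0.4, 0.2, -0.0]
gripper_width: 0.993
grasp_force: 0.0
```

```bash
cat >> h.py <<'E'
def wray(c,p,R,u,v):
    x=(u-c['cx'])/c['fx'];y=(v-c['cy'])/c['fy'];r=np.hypot(x,y)+1e-12
    d=np.array([x/r*np.sin(r),y/r*np.sin(r),np.cos(r)])
    M=np.array(c['mount']);return p+R@M[:3,3],R@(M[:3,:3]@d)
def wz(c,p,R,u,v,z):
    o,d=wray(c,p,R,u,v);return o+d*(z-o[2])/d[2]
def wproj(c,p,R,X):
    M=np.array(c['mount']);q=M[:3,:3].T@(R.T@(np.array(X)-p)-M[:3,3]);r=np.hypot(q[0],q[1]);th=np.arctan2(r,q[2])
    return [c['cx']+c['fx']*th*q[0]/r,c['cy']+c['fy']*th*q[1]/r]
E
python3 - <<'E'
from h import *
s,p,R=st();c=grab('wrist','w1.png');print(p,R.round(4).tolist())
im=c['image'].astype(int)
m=((im.max(2)<50)).astype(np.uint8)
n,l,S,C=cv2.connectedComponentsWithStats(m)
for i in range(1,n):
    if S[i,4]>400:print(S[i],C[i],cv2.minAreaRect(np.argwhere(l==i)[:,::-1].astype(np.float32)))
print(wproj(c,p,R,[.434,-.192,.03]),wproj(c,p,R,[.534,-.24,.015]),wproj(c,p,R,[.654,-.062,.135]))
E
```

```text
[ 0.43318837 -0.19334785  0.2244253 ] [[-0.9162, 0.4008, 0.0001], [0.4008, 0.9162, -0.0001], [-0.0001, -0.0, -1.0]]
[   13   268   547   152 44497] [306.67885475 364.45760388] ((285.99993896484375, 343.49993896484375), (545.9998779296875, 150.99996948242188), 0.0)
[np.float64(281.62203764638997), np.float64(183.0449557086433)] [np.float64(278.35334301399513), np.float64(268.1231198733963)] [np.float64(469.83127620716425), np.float64(341.8650016833417)]
```

View pics/w1.png

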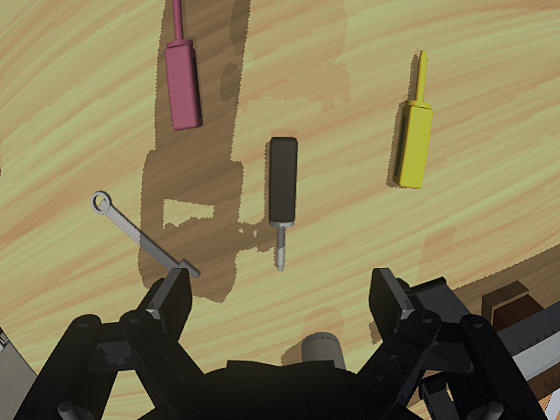

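The wrist view shows the black bar with grip tail centre (284.5,139), grip front (282.5,222) and tip (281,269). Spanner, pink and yellow tools are clear of it.

```bash
python3 - <<'E'
from h import *
s,p,R=st();c=grab('wrist')
im=c['image'].astype(int)
m=((im.max(2)<75)&(im.max(2)-im.min(2)<20)).astype(np.uint8);m[:120]=0;m[224:]=0;m[:,:260]=0;m[:,310:]=0
q=np.argwhere(m)[:,::-1];print(len(q),q.min(0),q.max(0))
for v in(145,160,180,200,215):
    u=q[q[:,1]==v,0];print(v,u.min(),u.max(),wz(c,p,R,(u.min()+u.max())/2,v,.03).round(4),'w',np.linalg.norm(wz(c,p,R,u.min()-.5,v,.03)-wz(c,p,R,u.max()+.5,v,.03)))
A=wz(c,p,R,284.5,138,.03);B=wz(c,p,R,282.5,222,.03);T=wz(c,p,R,281,270,.015)
G=(A+B)/2
for n,X in zip('ABTG',(A,B,T,G)):print(n,X,'tool',R.T@(X-p))
print(np.linalg.norm(A-B),np.linalg.norm((T-G)[:2]));d=T-A;print(np.degrees(np.arctan2(d[1],d[0])),'tool yaw+180',np.degrees(np.arctan2(-R[1,0],-R[0,0])))
E
```

```text
2245 [269 137] [297 223]
145 270 297 [ 0.3968 -0.1737  0.03  ] w 0.029530069911275107
160 270 296 [ 0.4114 -0.1806  0.03  ] w 0.028725375464691602
180 270 295 [ 0.4312 -0.1898  0.03  ] w 0.028050602631109825
200 269 294 [ 0.4514 -0.1996  0.03  ] w 0.028523158227337423
215 269 294 [ 0.4673 -0.2065  0.03  ] w 0.02893686446630396
A [ 0.39040129 -0.16981819  0.03      ] tool [0.04859605 0.0045749  0.19439199]
B [ 0.47535331 -0.20877939  0.03      ] tool [-0.04484293  0.00258038  0.19439234]
T [ 0.53785595 -0.23762444  0.015     ] tool [-0.11366113  0.00094809  0.20939259]
G [ 0.4328773  -0.18929879  0.03      ] tool [0.00187656 0.00357764 0.19439216]
0.09346026252193824 0.1155676638004543
-24.69508742268007 tool yaw+180 -23.414584791364124
```

play_rows --pt "2 3.5 0 0 0 1.3" --pt "0 0 30 0 0 0" --pt "0 0 30 0 0 0" --pt "0 0 30 0 0 0" --pt "0 0 30 0 0 0"

```text
time: 3.73
tool_pos: [0.433, -0.1894, 0.1035]
tool_rot: [0.001, 0.22, 0.975, -0.0]
contact_force: [0.2, 0.2, 0.1]
gripper_width: 0.993
grasp_force: 0.0
```

play_rows --pt "0 0 30 0 0 0" --pt "0 0 25 0 0 0" --pt "0 0 20 0 0 0" --pt "0 0 11 0 0 0" --pt "0 0 0 0 0 0"

```text
time: 4.15
tool_pos: [0.4308, -0.1881, 0.0157]
tool_rot: [-0.003, 0.22, 0.976, 0.001]
contact_force: [0.1, 0.1, -0.2]
gripper_width: 0.999
grasp_force: 0.0
```

play_rows --pt "0 0 0 0 0 0" --pt "0 0 0 0 0 0" --pt "0 0 0 0 0 0" --pt "0 0 0 0 0 0" --pt "0 0 0 0 0 0" --hand 0

```text
time: 4.57
tool_pos: [0.4339, -0.19, 0.0201]
tool_rot: [0.001, 0.219, 0.976, -0.0]
contact_force: [2.7, -1.2, 1.4]
gripper_width: 0.317
grasp_force: 59.4
```

play_rows --pt "0 0 0 0 0 0" --pt "0 0 0 0 0 0" --pt "0 0 0 0 0 0" --pt "0 0 0 0 0 0" --pt "0 0 0 0 0 0"

```text
time: 4.98
tool_pos: [0.4339, -0.19, 0.0202]
tool_rot: [0.001, 0.219, 0.976, -0.0]
contact_force: [-1.3, 0.4, 5.2]
gripper_width: 0.311
grasp_force: 58.7
```

play_rows --pt "0 0 -10 0 0 0" --pt "0 0 -25 0 0 0" --pt "0 0 -30 0 0 0" --pt "0 0 -30 0 0 0" --pt "0 0 -25 0 0 0"

```text
time: 5.4
tool_pos: [0.4329, -0.1894, 0.1409]
tool_rot: [0.001, 0.219, 0.976, -0.0]
contact_force: [0.5, -1.1, -1.0]
gripper_width: 0.317
grasp_force: 59.3
```

```bash
python3 - <<'E'
from h import *
s,p,R=st();print(p,s['gripper_width'],s['grasp_force'],s['contact_force'])
a=grab('top');g=cv2.cvtColor(a['image'],cv2.COLOR_RGB2GRAY).astype(float)
def edge(u,v0,v1,lvl=100):
    col=g[v0:v1,u]
    for i in range(len(col)-1):
        if col[i]>=lvl>col[i+1]: return v0+i+(col[i]-lvl)/(col[i]-col[i+1])
P=np.array([(u,edge(u,140,172)) for u in range(160,286,4)])
k=np.polyfit(P[:,0],P[:,1],1);print(k,np.std(P[:,1]-np.polyval(k,P[:,0])))
for z in(.1,.135,.16):
    A=onz(a,160,np.polyval(k,160),z);B=onz(a,285,np.polyval(k,285),z);d=A-B;y=np.degrees(np.arctan2(-d[0],d[1]));print(z,A,B,'rack x yaw',y)
y=np.radians(y);ex=np.array([np.cos(y),np.sin(y),0])
t=np.array([.654,-.062,.140])-ex*.157;d=t-p;print('target',t,'tool delta',R.T@d*1000,'toolyaw',np.degrees(np.arctan2(-R[1,0],-R[0,0])))
E
```

```text
[ 0.43294572 -0.18935642  0.14093199] 0.31680506724247365 59.31270897388458 [ 0.52480074 -1.12769501 -0.97155127]
[1.02514566e-01 1.29890226e+02] 0.09275141523180667
0.1 [0.73051227 0.32566649 0.1       ] [ 0.68633575 -0.03235269  0.1       ] rack x yaw -7.034255179500656
0.135 [0.71980409 0.31711    0.135     ] [ 0.67686236 -0.03090212  0.135     ] rack x yaw -7.034255179500676
0.16 [0.71215539 0.31099823 0.16      ] [ 0.67009565 -0.02986599  0.16      ] rack x yaw -7.034255179500662
target [ 0.49818172 -0.04277335  0.14      ] tool delta [  3.58723638 160.4042273    0.90336375] toolyaw -25.271822535005295
```

play_rows --pt "0.7 32 0 0 0 0" --pt "0.7 32 0 0 0 0" --pt "0.7 32 0 0 0 0" --pt "0.7 32 0 0 0 0" --pt "0.7 32 0 0 0 0"

```text
time: 5.87
tool_pos: [0.4981, -0.0417, 0.1387]
tool_rot: [0.0, 0.219, 0.976, 0.0]
contact_force: [-0.1, -0.3, -2.5]
gripper_width: 0.313
grasp_force: 59.4
```

play_rows --pt "0 0 0 0 0 -6.1" --pt "0 0 0 0 0 -6.1" --pt "0 0 0 0 0 -6" --pt "0 0 0 0 0 0" --pt "0 0 0 0 0 0"

```text
time: 6.28
tool_pos: [0.4977, -0.043, 0.1384]
tool_rot: [-0.0, 0.063, 0.998, 0.0]
contact_force: [-0.1, 0.6, -1.0]
gripper_width: 0.313
grasp_force: 59.5
```

```bash
python3 - <<'E'
from h import *
s,p,R=st();c=grab('wrist','w2.png');print(p,np.degrees(np.arctan2(-R[1,0],-R[0,0])),s['contact_force'])
ex=-R[:,0];print('tip exp',wproj(c,p,R,p+ex*.117+[0,0,-.005]),'slot',[wproj(c,p,R,[.654,-.062,z]) for z in(.105,.135,.165,.24)])
f=grab('side');b=f['image'][100:240,200:340,::-1];w=c['image'][200:,200:400,::-1]
C=np.zeros((600,800,3),np.uint8);C[:420,:420]=cv2.resize(b,(420,420),interpolation=2);C[:600//1,420:]=cv2.resize(w[:,:],(380,600),interpolation=2) if 0 else 0
C[:418,420:]=cv2.resize(w,(380,418),interpolation=2);cv2.imwrite('pics/c2.png',C)
E
```

```text
[ 0.4977404  -0.04304976  0.13843546] -7.219456313366151 [-0.14247545  0.60950719 -1.04034458]
tip exp [np.float64(280.0334891580437), np.float64(403.95987258236835)] slot [[np.float64(281.0829509850438), np.float64(406.93729197862746)], [np.float64(281.1200683094539), np.float64(434.49992501607153)], [np.float64(281.1569891171978), np.float64(465.4466628871305)], [np.float64(281.23349575197085), np.float64(556.8515402822555)]]
```

View pics/c2.png

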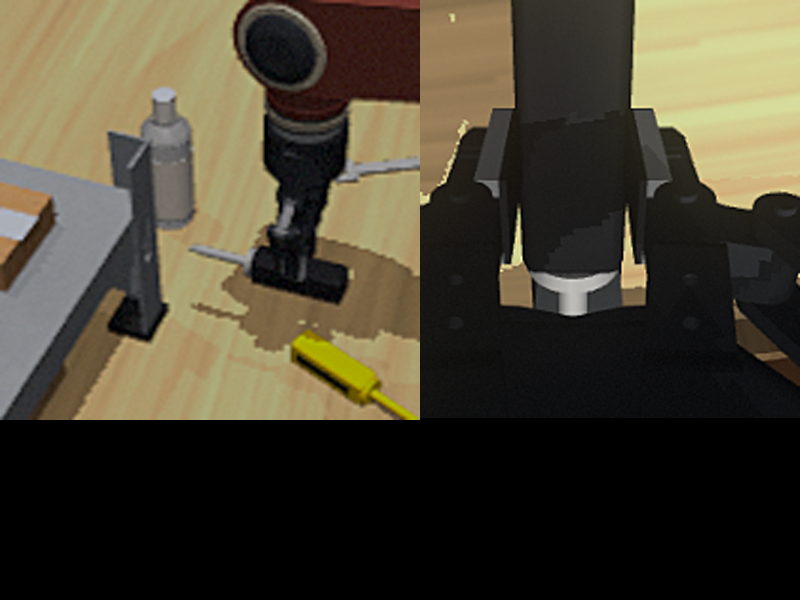

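The bar is held straight, and the side view shows it level and pointing at the post. The wrist view of the slot is blocked by the gripper, so I'll enlarge the post from the unobstructed first pictures.

```bash
python3 - <<'E'
from h import *
a=cv2.imread('pics/top.png');b=cv2.imread('pics/side.png')
def z(im,x,y,w,h,k):
    c=im[y:y+h,x:x+w].astype(float);c=np.clip((c-15)*2.2,0,255).astype(np.uint8);return cv2.resize(c,None,fx=k,fy=k,interpolation=cv2.INTER_NEAREST)
C=np.zeros((600,800,3),np.uint8)
A=z(a,280,150,30,34,13);B=z(b,234,140,26,80,7)
C[:A.shape[0],:A.shape[1]]=A;C[:B.shape[0],420:420+B.shape[1]]=B;cv2.imwrite('pics/c3.png',C)
fa=grab('top');fb=grab('side')
y=np.radians(-7.03);ex=np.array([np.cos(y),np.sin(y),0]);ey=np.array([-ex[1],ex[0],0])
O=np.array([.654,-.062,0])
for s in(-.022,-.0065,0,.0065,.022):
  for zz in(0,.105,.135,.165,.24):
    X=O+ey*s+[0,0,zz];print(s,zz,np.round(proj(fa,X),1),np.round(proj(fb,X),1))
E
```

```text
-0.022 0 [300.8 178.4] [254.9 203.7]
-0.022 0.105 [303.4 170.3] [253.2 180.7]
-0.022 0.135 [304.2 167.7] [252.7 173.5]
-0.022 0.165 [305.1 165. ] [252.1 166.1]
-0.022 0.24 [307.4 157.6] [250.7 146.2]
-0.0065 0 [295.8 177.9] [253.  206.9]
-0.0065 0.105 [298.  169.7] [251.2 183.9]
-0.0065 0.135 [298.7 167.1] [250.6 176.7]
-0.0065 0.165 [299.4 164.4] [250.1 169.3]
-0.0065 0.24 [301.3 157. ] [248.5 149.4]
0 0 [293.7 177.7] [252.2 208.3]
0 0.105 [295.7 169.5] [250.4 185.3]
0 0.135 [296.4 166.9] [249.8 178.1]
0 0.165 [297.  164.2] [249.2 170.7]
0 0.24 [298.8 156.8] [247.6 150.8]
0.0065 0 [291.6 177.5] [251.4 209.7]
0.0065 0.105 [293.5 169.2] [249.5 186.6]
0.0065 0.135 [294.  166.6] [248.9 179.5]
0.0065 0.165 [294.6 163.9] [248.3 172.1]
0.0065 0.24 [296.3 156.5] [246.6 152.2]
0.022 0 [286.6 177. ] [249.5 213. ]
0.022 0.105 [288.1 168.7] [247.5 190. ]
0.022 0.135 [288.5 166.1] [246.8 182.8]
0.022 0.165 [289.  163.3] [246.2 175.4]
0.022 0.24 [290.2 155.9] [244.4 155.5]
```

View pics/c3.png

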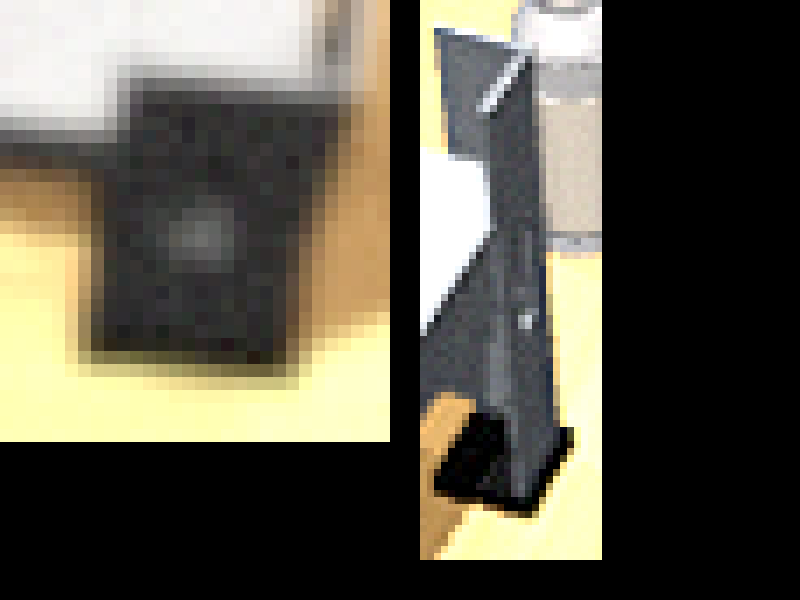

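The slot is now visible in the side view as a vertical strip from (248.9,173) to (249.7,186.4), with its lit sill at (249.3,185.5). In the top view its lit lower part is centred near u=295.4. I'll move the tip close and compare tip and slot in the same pictures.

play_rows --pt "-7 0 0 0 0 0" --pt "-7 0 0 0 0 0" --pt "-7 0 0 0 0 0" --pt "-5 0 0 0 0 0" --pt "0 0 0 0 0 0"

```text
time: 6.9
tool_pos: [0.525, -0.0466, 0.1386]
tool_rot: [0.0, 0.062, 0.998, -0.0]
contact_force: [-1.0, -0.6, -0.3]
gripper_width: 0.314
grasp_force: 59.5
```

```bash
python3 - <<'E'
from h import *
s,p,R=st();print(p,s['contact_force'],np.degrees(np.arctan2(-R[1,0],-R[0,0])),R[:,2])
fa=grab('top','t4.png');fb=grab('side','s4.png')
ex=-R[:,0];T=p+ex*.117-[0,0,.005];print('tip FK',T,proj(fa,T),proj(fb,T))
print('sill side',onz(fb,249.3,185.6,.105),'top',onz(fa,295.4,169,.105),'tri',tri(fa,(295.4,169),fb,(249.3,185.6)))
def z(im,x,y,w,h,k):
    c=im[y:y+h,x:x+w,::-1].astype(float);c=np.clip((c-15)*2.0,0,255).astype(np.uint8);return cv2.resize(c,None,fx=k,fy=k,interpolation=cv2.INTER_NEAREST)
C=np.zeros((560,800,3),np.uint8)
A=z(fa['image'],270,150,50,50,8);B=z(fb['image'],234,140,50,70,8)
C[:400,:400]=A;C[:560,400:]=B;cv2.imwrite('pics/c4.png',C)
E
```

```text
[ 0.52498966 -0.04661129  0.13855946] [-0.98962524 -0.57980886 -0.34124182] -7.079428076876967 [ 4.80839309e-04 -8.81331769e-05 -9.99999881e-01]
tip FK [ 0.64109766 -0.06103098  0.13361656] [np.float64(296.11369360760614), np.float64(171.5282191433608)] [np.float64(253.82190249824197), np.float64(179.3323238180854)]
sill side [ 0.65675232 -0.0597978   0.105     ] top [ 0.65542063 -0.06109745  0.105     ] tri (array([ 0.65650846, -0.06111919,  0.10356733]), np.float64(0.00143456777359575))
```

View pics/c4.png

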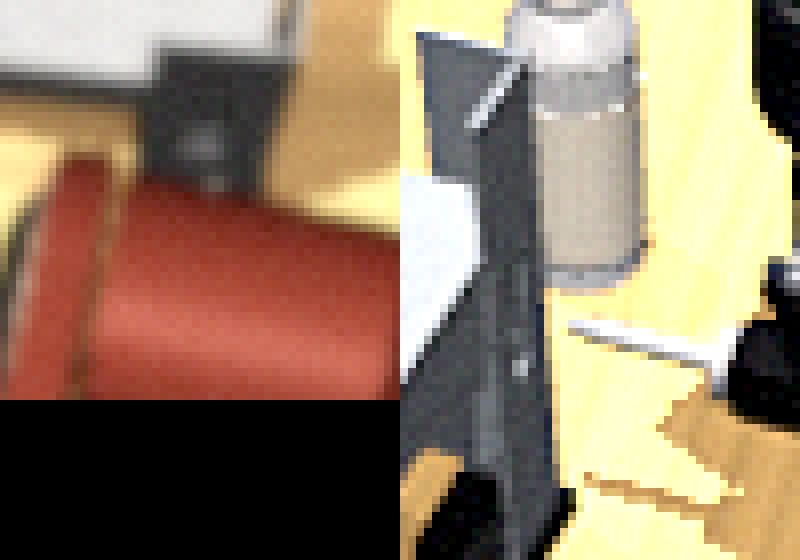

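Tip is about level with the slot's middle and perhaps 1 mm to the right of its line. I'll shift 1 mm left and approach gently.

play_rows --pt "-2 1 0 0 0 0" --pt "-2 0 0 0 0 0" --pt "-2 0 0 0 0 0" --pt "-2 0 0 0 0 0" --pt "0 0 0 0 0 0"

```text
time: 7.42
tool_pos: [0.5322, -0.0464, 0.1385]
tool_rot: [0.0, 0.062, 0.998, -0.0]
contact_force: [-0.3, -0.2, -1.0]
gripper_width: 0.311
grasp_force: 59.5
```

play_rows --pt "-1 0 0 0 0 0" --pt "-1 0 0 0 0 0" --pt "0 0 0 0 0 0"

```text
time: 7.67
tool_pos: [0.5339, -0.0466, 0.1384]
tool_rot: [0.0, 0.062, 0.998, -0.0]
contact_force: [0.3, -0.4, -1.6]
gripper_width: 0.316
grasp_force: 59.5
```

play_rows --pt "-1 0 0 0 0 0" --pt "-1 0 0 0 0 0" --pt "0 0 0 0 0 0"

```text
time: 7.92
tool_pos: [0.536, -0.0469, 0.1384]
tool_rot: [0.0, 0.062, 0.998, 0.0]
contact_force: [-0.7, -0.2, -1.3]
gripper_width: 0.317
grasp_force: 59.5
```

play_rows --pt "-1 0 0 0 0 0" --pt "-1 0 0 0 0 0" --pt "0 0 0 0 0 0"

```text
time: 8.17
tool_pos: [0.538, -0.0471, 0.1384]
tool_rot: [0.0, 0.062, 0.998, -0.0]
contact_force: [-0.2, 0.1, -1.3]
gripper_width: 0.309
grasp_force: 59.5
```

play_rows --pt "-1 0 0 0 0 0" --pt "0 0 0 0 0 0"

```text
time: 8.33
tool_pos: [0.5389, -0.0472, 0.1384]
tool_rot: [0.0, 0.062, 0.998, 0.0]
contact_force: [-0.2, -0.5, -2.1]
gripper_width: 0.319
grasp_force: 59.5
```

play_rows --pt "-1 0 0 0 0 0" --pt "0 0 0 0 0 0"

```text
time: 8.5
tool_pos: [0.5399, -0.0474, 0.1385]
tool_rot: [0.0, 0.062, 0.998, -0.0]
contact_force: [0.3, -0.4, -2.0]
gripper_width: 0.313
grasp_force: 59.5
```

play_rows --pt "-1 0 0 0 0 0" --pt "0 0 0 0 0 0"

```text
time: 8.67
tool_pos: [0.5409, -0.0475, 0.1384]
tool_rot: [0.0, 0.062, 0.998, -0.0]
contact_force: [0.0, -0.2, -1.2]
gripper_width: 0.31
grasp_force: 59.5
```

play_rows --pt "-1 0 0 0 0 0" --pt "0 0 0 0 0 0"

```text
time: 8.83
tool_pos: [0.5419, -0.0476, 0.1384]
tool_rot: [0.0, 0.062, 0.998, -0.0]
contact_force: [0.5, 0.9, -0.8]
gripper_width: 0.311
grasp_force: 59.5
```

play_rows --pt "-1 0 0 0 0 0" --pt "0 0 0 0 0 0"

```text
time: 9.0
tool_pos: [0.5429, -0.0477, 0.1384]
tool_rot: [0.0, 0.062, 0.998, 0.0]
contact_force: [-0.5, -0.2, -1.2]
gripper_width: 0.314
grasp_force: 59.5
```

play_rows --pt "-0.5 0 0 0 0 0" --pt "0 0 0 0 0 0"

```text
time: 9.17
tool_pos: [0.5433, -0.0478, 0.1384]
tool_rot: [0.0, 0.062, 0.998, 0.0]
contact_force: [0.5, -0.3, -1.9]
gripper_width: 0.311
grasp_force: 59.5
```

play_rows --pt "-1 0 0 0 0 0" --pt "0 0 0 0 0 0"

```text
time: 9.33
tool_pos: [0.5443, -0.0478, 0.1384]
tool_rot: [-0.0, 0.062, 0.998, 0.0]
contact_force: [-0.7, 0.1, -2.1]
gripper_width: 0.315
grasp_force: 59.5
```

play_rows --pt "-0.7 0 0 0 0 0" --pt "0 0 0 0 0 0"

```text
time: 9.5
tool_pos: [0.545, -0.0479, 0.1384]
tool_rot: [-0.0, 0.062, 0.998, 0.0]
contact_force: [0.2, 1.1, -1.7]
gripper_width: 0.312
grasp_force: 59.5
```

play_rows --pt "-0.7 0 0 0 0 0" --pt "0 0 0 0 0 0"

```text
time: 9.67
tool_pos: [0.5456, -0.048, 0.1384]
tool_rot: [-0.0, 0.062, 0.998, 0.0]
contact_force: [-0.1, 1.0, -1.1]
gripper_width: 0.311
grasp_force: 59.5
```

play_rows --pt "-0.7 0 0 0 0 0" --pt "0 0 0 0 0 0"

```text
time: 9.83
tool_pos: [0.5463, -0.0481, 0.1384]
tool_rot: [-0.0, 0.062, 0.998, 0.0]
contact_force: [0.2, 0.7, -1.3]
gripper_width: 0.315
grasp_force: 59.5
```

play_rows --pt "-0.7 0 0 0 0 0" --pt "0 0 0 0 0 0"

```text
time: 10.0
tool_pos: [0.547, -0.0482, 0.1384]
tool_rot: [-0.0, 0.062, 0.998, 0.0]
contact_force: [-0.9, 0.5, -1.4]
gripper_width: 0.313
grasp_force: 59.5
```

play_rows --pt "-0.7 0 0 0 0 0" --pt "0 0 0 0 0 0"

```text
time: 10.17
tool_pos: [0.5477, -0.0482, 0.1383]
tool_rot: [-0.0, 0.062, 0.998, 0.0]
contact_force: [-0.3, 1.6, -0.3]
gripper_width: 0.312
grasp_force: 59.5
```

play_rows --pt "-0.7 0 0 0 0 0" --pt "0 0 0 0 0 0"

```text
time: 10.33
tool_pos: [0.548, -0.0483, 0.1382]
tool_rot: [-0.001, 0.062, 0.998, 0.0]
contact_force: [-2.2, 1.2, -0.9]
gripper_width: 0.318
grasp_force: 59.6
```

play_rows --pt "-0.7 0 0 0 0 0" --pt "0 0 0 0 0 0"

```text
time: 10.5
tool_pos: [0.548, -0.0483, 0.1378]
tool_rot: [-0.002, 0.062, 0.998, 0.0]
contact_force: [-4.2, 1.9, -0.7]
gripper_width: 0.314
grasp_force: 59.7
```

Contact at TCP x=0.548 puts the tip about 5–8 mm past the front face, so it is on the bracket behind the slot. I'll add a little pressure and feel upward.

play_rows --pt "-0.7 0 0 0 0 0" --pt "0 0 -1 0 0 0" --pt "0 0 -1 0 0 0" --pt "0 0 -1 0 0 0" --pt "0 0 0 0 0 0"

```text
time: 10.92
tool_pos: [0.5485, -0.0483, 0.1408]
tool_rot: [-0.002, 0.062, 0.998, 0.0]
contact_force: [-5.6, 1.6, -1.9]
gripper_width: 0.309
grasp_force: 59.4
```

play_rows --pt "0 0 -1 0 0 0" --pt "0 0 -1 0 0 0" --pt "0 0 -1 0 0 0" --pt "0 0 0 0 0 0"

```text
time: 11.25
tool_pos: [0.5491, -0.0485, 0.1442]
tool_rot: [-0.001, 0.062, 0.998, 0.0]
contact_force: [-5.9, 2.0, -1.4]
gripper_width: 0.311
grasp_force: 59.1
```

play_rows --pt "0 0 -1 0 0 0" --pt "0 0 -1 0 0 0" --pt "0 0 -1 0 0 0" --pt "0 0 0 0 0 0"

```text
time: 11.58
tool_pos: [0.5497, -0.0485, 0.1475]
tool_rot: [-0.0, 0.062, 0.998, 0.0]
contact_force: [-4.2, 1.9, -2.1]
gripper_width: 0.313
grasp_force: 59.2
```

play_rows --pt "0 0 -1 0 0 0" --pt "0 0 -1 0 0 0" --pt "0 0 -1 0 0 0" --pt "0 0 0 0 0 0"

```text
time: 11.92
tool_pos: [0.5502, -0.0486, 0.1508]
tool_rot: [0.001, 0.062, 0.998, -0.0]
contact_force: [-2.1, 1.1, -3.1]
gripper_width: 0.312
grasp_force: 59.2
```

play_rows --pt "0 0 -1 0 0 0" --pt "0 0 -1 0 0 0" --pt "0 0 -1 0 0 0" --pt "0 0 0 0 0 0"

```text
time: 12.25
tool_pos: [0.55, -0.0486, 0.1538]
tool_rot: [0.0, 0.062, 0.998, -0.0]
contact_force: [-1.6, 1.9, -4.3]
gripper_width: 0.313
grasp_force: 59.6
```

Resistance is now building vertically while the x force drops, so the tip may have caught an edge. I'll push gently to test.

play_rows --pt "-0.7 0 0 0 0 0" --pt "-0.7 0 0 0 0 0" --pt "0 0 0 0 0 0"

```text
time: 12.5
tool_pos: [0.55, -0.0486, 0.1528]
tool_rot: [-0.002, 0.062, 0.998, 0.0]
contact_force: [-6.7, 2.2, -2.1]
gripper_width: 0.314
grasp_force: 60.1
```

```bash
python3 - <<'E'
from h import *
s,p,R=st();fb=grab('side','s5.png');print(p,R.round(4).tolist(),s['contact_force'],s['ft_torque'])
T=p-R[:,0]*.055;T[2]-=.005;print('collar FK',proj(fb,T),'tail FK',proj(fb,p+R[:,0]*.047-[0,0,.005]))
c=fb['image'][150:210,230:300,::-1].astype(float);c=np.clip((c-15)*2,0,255).astype(np.uint8)
cv2.imwrite('pics/c5.png',cv2.resize(c,None,fx=10,fy=10,interpolation=cv2.INTER_NEAREST))
E
```

```text
[ 0.54996398 -0.04855126  0.15279339] [[-0.9924, 0.123, -0.0038], [0.123, 0.9924, 0.0005], [0.0038, 0.0001, -1.0]] [-6.74444592  2.24741915 -2.07308184] [0.3039816  1.28441668 0.13310905]
collar FK [np.float64(264.89524196833577), np.float64(179.1166242532211)] tail FK [np.float64(297.48782750371396), np.float64(187.40896108052507)]
```

View pics/c5.png

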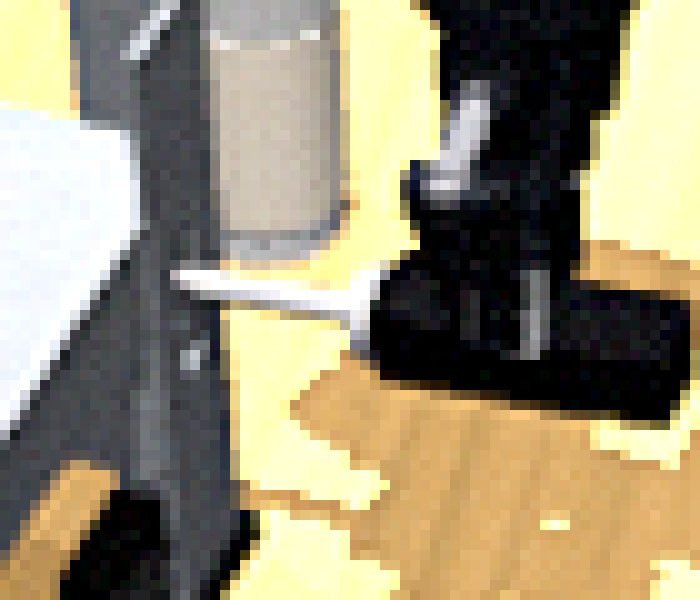

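The whole pin still looks visible, about 18.8 px long as at standoff. So the tip is probably resting on the post's face beside the slot, and the bar has pitched slightly. I'll back off, return to mid-height and test by touch 5 mm to the right.

play_rows --pt "6 0 0 0 0 0" --pt "6 0 5 0 0 0" --pt "0 -3 5 0 0 0" --pt "0 -2 4 0 0 0" --pt "0 0 0 0 0 0"

```text
time: 12.97
tool_pos: [0.5383, -0.0528, 0.1385]
tool_rot: [-0.0, 0.062, 0.998, -0.0]
contact_force: [0.8, 0.2, -1.3]
gripper_width: 0.31
grasp_force: 61.6
```

```bash
cat > look.py <<'E'
from h import *
s,p,R=st();fb=grab('side');fa=grab('top')
I0=cv2.imread('pics/side.png')[:,:,::-1].astype(int);I=fb['image'].astype(int)
# pin: bright grey pixels changed from the initial picture
d=np.abs(I-I0).max(2);m=((d>25)&(I.min(2)>95)&(I.max(2)-I.min(2)<30)).astype(np.uint8)
m[:165]=0;m[200:]=0;m[:,:240]=0;m[:,285:]=0
for v in range(170,196):
    u=np.where(m[v])[0]
    if len(u):print(v,u.min(),u.max(),len(u))
T=p-R[:,0]*.117-[0,0,.005];C=p-R[:,0]*.055-[0,0,.005]
print(p,s['contact_force'],'FK side tip',proj(fb,T),'collar',proj(fb,C),'top tip',proj(fa,T))
g=fb['image'][172:190,240:272].max(2);print(g)
E
python3 look.py
```

```text
170 279 281 3
171 278 279 2
172 278 280 3
178 251 272 10
179 253 272 13
180 256 271 13
181 261 271 11
182 264 270 7
183 268 270 3
184 269 270 2
185 269 269 1
[ 0.53831709 -0.05277983  0.13846164] [ 0.79987097  0.23116527 -1.33421559] FK side tip [np.float64(250.17510993055117), np.float64(177.31985555392535)] collar [np.float64(269.16664008234284), np.float64(182.2391279774118)] top tip [np.float64(298.2040376951417), np.float64(166.84886714691993)]
[[144 149 150 137  78  54  49  54  45  53  50  63  97 118 119 120 119 118
  119 116 110  98  85  70 130 180 175 174 172 174 174 173]
 [145 151 145 106  48  54  51  46  54  66  51  60  78  81  92  92  94  97
   86  85  91  78  89 107 157 177 175 174 173 173 172 172]
 [149 150 130  62  55  63  52  47  56  65  49  59  91 107 108  99  90 109
  107 103 104  98 114 158 176 174 174 174 174 174 174 174]
 [150 134  80  49  65  63  52  48  57  71  51  53  92 116 107 108 105 106
  107 102 113 138 160 174 171 175 175 174 173 174 174 173]
 [145 104  35  53  63  62  53  46  59  68  48  62 132 156 123 128 123 134
  135 144 153 183 175 171 175 174 174 17
[... 1048 characters left out ...]
5 180 181 186 174 136 130 113   9]
 [ 54  54  52  57  59  70  60  45  92 119  64  45  76 146 179 174 172 173
  174 172 172 172 173 175 174 175 178 167 109 105  81   6]
 [ 54  54  52  50  62  69  61  46  87 110  48  42  77 150 182 175 174 175
  174 173 174 173 174 174 174 177 177 164 108  77  66   3]
 [ 55  55  55  52  61  72  56  49  62  67  53  44  74 148 183 174 174 174
  174 173 174 172 171 177 176 175 158 117 107  70  56  19]
 [ 53  52  56  48  60  77  62  51  54  53  52  51  50 138 182 173 174 173
  174 173 172 173 176 176 159 115 117 120 129 129 106  57]
 [ 55  53  52  62  76  73  62  50  51  52  56  51  57 141 183 177 174 174
  174 174 174 173 174 158 122 122 124 122 126 133 123  63]]
```

play_rows --pt "-1 0 0 0 0 0" --pt "-1 0 0 0 0 0" --pt "-1 0 0 0 0 0" --pt "0 0 0 0 0 0"

```text
time: 13.4
tool_pos: [0.5421, -0.0527, 0.1397]
tool_rot: [0.0, 0.062, 0.998, -0.0]
contact_force: [-0.9, 0.1, -0.8]
gripper_width: 0.314
grasp_force: 61.6
```

play_rows --pt "-1 0 0 0 0 0" --pt "-1 0 0 0 0 0" --pt "0 0 0 0 0 0"

```text
time: 13.65
tool_pos: [0.5424, -0.0526, 0.1387]
tool_rot: [-0.002, 0.062, 0.998, 0.0]
contact_force: [-5.5, 1.0, -0.5]
gripper_width: 0.316
grasp_force: 61.8
```

play_rows --pt "-1 0 0 0 0 0" --pt "-1 0 0 0 0 0" --pt "0 0 0 0 0 0"

```text
time: 13.9
tool_pos: [0.5425, -0.0526, 0.1378]
tool_rot: [-0.004, 0.062, 0.998, 0.0]
contact_force: [-10.2, 1.6, 1.3]
gripper_width: 0.313
grasp_force: 61.9
```

play_rows --pt "-1 0 0 0 0 0" --pt "-1 0 0 0 0 0" --pt "0 0 0 0 0 0"

```text
time: 14.15
tool_pos: [0.5425, -0.0525, 0.1368]
tool_rot: [-0.007, 0.062, 0.998, 0.001]
contact_force: [-16.3, 1.3, 2.0]
gripper_width: 0.313
grasp_force: 62.0
```

Contact came about 6 mm earlier here (0.5423 vs 0.548). That shows the first position was in the slot, touching the bracket. The x advance and resistance near TCP z≈0.147–0.150 looks like the hole, so I'll go back there, 1 mm further left because the side force pushed that way.

play_rows --pt "5 0 0 0 0 0" --pt "5 0 0 0 0 0" --pt "0 3 -4 0 0 0" --pt "0 3 -4 0 0 0" --pt "0 0 0 0 0 0"

```text
time: 14.57
tool_pos: [0.5398, -0.0459, 0.1494]
tool_rot: [0.002, 0.061, 0.998, -0.0]
contact_force: [1.4, -0.4, -0.4]
gripper_width: 0.309
grasp_force: 61.6
```

play_rows --pt "-2 0 0 0 0 0" --pt "-2 0 0 0 0 0" --pt "-2 0 0 0 0 0" --pt "0 0 0 0 0 0"

```text
time: 14.9
tool_pos: [0.5448, -0.047, 0.1473]
tool_rot: [0.0, 0.062, 0.998, -0.0]
contact_force: [0.1, -0.0, -0.9]
gripper_width: 0.313
grasp_force: 61.6
```

play_rows --pt "-1 0 0 0 0 0" --pt "-1 0 0 0 0 0" --pt "-1 0 0 0 0 0" --pt "0 0 0 0 0 0"

```text
time: 15.23
tool_pos: [0.5475, -0.0473, 0.1474]
tool_rot: [0.0, 0.062, 0.998, 0.0]
contact_force: [0.1, -0.1, -2.0]
gripper_width: 0.31
grasp_force: 61.6
```

play_rows --pt "-1 0 0 0 0 0" --pt "-1 0 0 0 0 0" --pt "0 0 0 0 0 0"

```text
time: 15.48
tool_pos: [0.5481, -0.0473, 0.1467]
tool_rot: [-0.002, 0.062, 0.998, 0.0]
contact_force: [-4.8, 0.2, -0.1]
gripper_width: 0.314
grasp_force: 61.8
```

On the bracket and laterally centred. Now feel upward in small steps.

play_rows --pt "0 0 -1 0 0 0" --pt "0 0 -1 0 0 0" --pt "0 0 0 0 0 0"

```text
time: 15.73
tool_pos: [0.5485, -0.0474, 0.1492]
tool_rot: [-0.001, 0.062, 0.998, 0.0]
contact_force: [-5.1, 1.4, -0.8]
gripper_width: 0.313
grasp_force: 61.6
```

play_rows --pt "0 0 -1 0 0 0" --pt "0 0 -1 0 0 0" --pt "0 0 0 0 0 0"

```text
time: 15.98
tool_pos: [0.5489, -0.0474, 0.1514]
tool_rot: [-0.001, 0.062, 0.998, 0.0]
contact_force: [-5.7, 0.4, -1.6]
gripper_width: 0.313
grasp_force: 61.3
```

play_rows --pt "0 0 -1 0 0 0" --pt "0 0 -1 0 0 0" --pt "0 0 0 0 0 0"

```text
time: 16.23
tool_pos: [0.5492, -0.0475, 0.1535]
tool_rot: [-0.0, 0.062, 0.998, 0.0]
contact_force: [-4.4, 0.1, -0.8]
gripper_width: 0.313
grasp_force: 60.9
```

play_rows --pt "0 0 -1 0 0 0" --pt "0 0 -1 0 0 0" --pt "0 0 0 0 0 0"

```text
time: 16.48
tool_pos: [0.5496, -0.0475, 0.1557]
tool_rot: [0.0, 0.062, 0.998, -0.0]
contact_force: [-3.7, -0.3, -2.4]
gripper_width: 0.312
grasp_force: 60.4
```

Dragging mostly moves the compliance, so I'll hop instead: back off, shift in z, press. First I'll back off and check the bar's pitch.

play_rows --pt "4 0 0 0 0 0" --pt "0 0 0 0 0 0" --pt "0 0 0 0 0 0"

```text
time: 16.73
tool_pos: [0.5464, -0.0472, 0.1564]
tool_rot: [0.002, 0.062, 0.998, -0.0]
contact_force: [-0.2, -0.2, -0.9]
gripper_width: 0.31
grasp_force: 61.6
```

```bash
cat > look.py <<'E'
from h import *
s,p,R=st();fb=grab('side')
I=fb['image'].astype(int)
def P(d,h=-.005): return np.array(proj(fb,p-R[:,0]*d+[0,0,h]))
# grip + pin direction: pin upper/lower edge by column, saturated-neutral mask vs wooden table
sat=I.max(2)-I.min(2)
cols=[]
for u in range(int(P(.11)[0])+1,int(P(.06)[0])-1):
    e=np.polyval(np.polyfit(*np.array([P(.117),P(.055)]).T,1),u)
    vs=np.arange(int(e)-4,int(e)+7);w=np.clip(50-sat[vs,u],0,None);
    if w.sum()>0: cols.append((u,(vs*w).sum()/w.sum(),e))
c=np.array(cols);k=np.polyfit(c[:,0],c[:,1],1);k2=np.polyfit(c[:,0],c[:,2],1)
print(p,s['contact_force'],'pin slope',k[0],'FK',k2[0],'mean dv',(c[:,1]-c[:,2]).mean(),'res',np.std(c[:,1]-np.polyval(k,c[:,0])))
E
python3 look.py
```

```text
[ 0.54636219 -0.04720726  0.15635635] [-0.19879988 -0.20461525 -0.94855854] pin slope 0.10216834001463547 FK 0.2595553737999102 mean dv -1.0752710223165605 res 0.5020430716494921
```

play_rows --pt "-2 0 0 0 0 0" --pt "-2 0 0 0 0 0" --pt "0 0 0 0 0 0" --pt "0 0 0 0 0 0"

```text
time: 17.12
tool_pos: [0.548, -0.0473, 0.1547]
tool_rot: [-0.002, 0.062, 0.998, 0.0]
contact_force: [-5.7, 1.0, 0.2]
gripper_width: 0.315
grasp_force: 61.8
```

play_rows --pt "4 0 0 0 0 0" --pt "0 0 -3.5 0 0 0" --pt "-2 0 0 0 0 0" --pt "-2 0 0 0 0 0" --pt "0 0 0 0 0 0"

```text
time: 17.53
tool_pos: [0.548, -0.0473, 0.1585]
tool_rot: [-0.002, 0.062, 0.998, 0.0]
contact_force: [-6.3, 1.0, 0.4]
gripper_width: 0.315
grasp_force: 61.8
```

play_rows --pt "4 0 0 0 0 0" --pt "0 0 7 0 0 0" --pt "-2 0 0 0 0 0" --pt "-2 0 0 0 0 0" --pt "0 0 0 0 0 0"

```text
time: 17.95
tool_pos: [0.5482, -0.0473, 0.1511]
tool_rot: [-0.002, 0.062, 0.998, 0.0]
contact_force: [-4.8, 0.9, -0.7]
gripper_width: 0.31
grasp_force: 61.7
```

play_rows --pt "4 0 0 0 0 0" --pt "0 0 3.5 0 0 0" --pt "-2 0 0 0 0 0" --pt "-2 0 0 0 0 0" --pt "0 0 0 0 0 0"

```text
time: 18.37
tool_pos: [0.5482, -0.0473, 0.1478]
tool_rot: [-0.002, 0.062, 0.998, 0.0]
contact_force: [-5.2, 0.8, -1.0]
gripper_width: 0.314
grasp_force: 61.8
```

play_rows --pt "4 0 0 0 0 0" --pt "0 0 3.5 0 0 0" --pt "-2 0 0 0 0 0" --pt "-2 0 0 0 0 0" --pt "0 0 0 0 0 0"

```text
time: 18.78
tool_pos: [0.5482, -0.0473, 0.1442]
tool_rot: [-0.002, 0.062, 0.998, 0.0]
contact_force: [-5.1, 0.7, -0.4]
gripper_width: 0.314
grasp_force: 61.8
```

play_rows --pt "4 0 0 0 0 0" --pt "0 0 3.5 0 0 0" --pt "-2 0 0 0 0 0" --pt "-2 0 0 0 0 0" --pt "0 0 0 0 0 0"

```text
time: 19.2
tool_pos: [0.5482, -0.0474, 0.1407]
tool_rot: [-0.002, 0.062, 0.998, 0.0]
contact_force: [-5.0, 0.8, -1.2]
gripper_width: 0.308
grasp_force: 61.8
```

play_rows --pt "4 0 0 0 0 0" --pt "0 0 3.5 0 0 0" --pt "-2 0 0 0 0 0" --pt "-2 0 0 0 0 0" --pt "0 0 0 0 0 0"

```text
time: 19.62
tool_pos: [0.5482, -0.0473, 0.1372]
tool_rot: [-0.002, 0.062, 0.998, 0.0]
contact_force: [-4.5, 0.7, -0.7]
gripper_width: 0.311
grasp_force: 61.8
```

play_rows --pt "4 0 0 0 0 0" --pt "0 0 3.5 0 0 0" --pt "-2 0 0 0 0 0" --pt "-2 0 0 0 0 0" --pt "0 0 0 0 0 0"

```text
time: 20.03
tool_pos: [0.5482, -0.0473, 0.1337]
tool_rot: [-0.002, 0.062, 0.998, 0.0]
contact_force: [-4.6, 1.0, -0.3]
gripper_width: 0.314
grasp_force: 61.8
```

play_rows --pt "4 0 0 0 0 0" --pt "0 0 3.5 0 0 0" --pt "-2 0 0 0 0 0" --pt "-2 0 0 0 0 0" --pt "0 0 0 0 0 0"

```text
time: 20.45
tool_pos: [0.5484, -0.0474, 0.1303]
tool_rot: [-0.002, 0.062, 0.998, 0.0]
contact_force: [-5.4, -0.1, -0.3]
gripper_width: 0.314
grasp_force: 61.7
```

play_rows --pt "4 0 0 0 0 0" --pt "0 0 3.5 0 0 0" --pt "-2 0 0 0 0 0" --pt "-2 0 0 0 0 0" --pt "0 0 0 0 0 0"

```text
time: 20.87
tool_pos: [0.55, -0.0476, 0.1276]
tool_rot: [0.0, 0.062, 0.998, 0.0]
contact_force: [0.2, 0.5, -2.2]
gripper_width: 0.309
grasp_force: 61.6
```

The hole is found at TCP z≈0.1276, with no force at x=0.550. I'll centre about 1 mm lower and push in gently.

play_rows --pt "0 0 1 0 0 0" --pt "-1 0 0 0 0 0" --pt "-1 0 0 0 0 0" --pt "0 0 0 0 0 0"

```text
time: 21.2
tool_pos: [0.5515, -0.0477, 0.1264]
tool_rot: [0.0, 0.062, 0.998, 0.0]
contact_force: [-0.2, 0.6, -1.1]
gripper_width: 0.316
grasp_force: 61.6
```

play_rows --pt "-1 0 0 0 0 0" --pt "-1 0 0 0 0 0" --pt "0 0 0 0 0 0"

```text
time: 21.45
tool_pos: [0.5533, -0.0479, 0.1263]
tool_rot: [-0.0, 0.062, 0.998, 0.0]
contact_force: [-0.7, 1.9, -1.8]
gripper_width: 0.315
grasp_force: 61.6
```

play_rows --pt "-1 0 0 0 0 0" --pt "-1 0 0 0 0 0" --pt "0 0 0 0 0 0"

```text
time: 21.7
tool_pos: [0.5555, -0.0481, 0.1264]
tool_rot: [0.0, 0.062, 0.998, 0.0]
contact_force: [0.3, 1.2, -2.3]
gripper_width: 0.314
grasp_force: 61.6
```

play_rows --pt "-1.5 0 0 0 0 0" --pt "-1.5 0 0 0 0 0" --pt "0 0 0 0 0 0"

```text
time: 21.95
tool_pos: [0.5583, -0.0485, 0.1263]
tool_rot: [-0.0, 0.062, 0.998, 0.0]
contact_force: [-1.0, 2.2, -1.3]
gripper_width: 0.316
grasp_force: 61.6
```

play_rows --pt "-1.5 0 0 0 0 0" --pt "-1.5 0 0 0 0 0" --pt "0 0 0 0 0 0"

```text
time: 22.2
tool_pos: [0.5617, -0.0489, 0.1265]
tool_rot: [0.0, 0.062, 0.998, 0.0]
contact_force: [-0.7, 3.0, -0.9]
gripper_width: 0.311
grasp_force: 61.6
```

play_rows --pt "-1.5 0 0 0 0 0" --pt "-1.5 0 0 0 0 0" --pt "0 0 0 0 0 0"

```text
time: 22.45
tool_pos: [0.5645, -0.0493, 0.1264]
tool_rot: [0.0, 0.062, 0.998, 0.0]
contact_force: [-0.2, 3.2, -1.1]
gripper_width: 0.315
grasp_force: 61.6
```

play_rows --pt "-1.5 0.7 0 0 0 0" --pt "-1.5 0 0 0 0 0" --pt "-1.5 0 0 0 0 0" --pt "0 0 0 0 0 0"

```text
time: 22.78
tool_pos: [0.5692, -0.0494, 0.1265]
tool_rot: [0.0, 0.062, 0.998, -0.0]
contact_force: [-0.3, 1.8, -0.9]
gripper_width: 0.31
grasp_force: 61.6
```

play_rows --pt "-1.5 0 0 0 0 0" --pt "-1.5 0 0 0 0 0" --pt "-1.5 0 0 0 0 0" --pt "0 0 0 0 0 0"

```text
time: 23.12
tool_pos: [0.5736, -0.0499, 0.1265]
tool_rot: [0.0, 0.062, 0.998, -0.0]
contact_force: [0.2, 2.8, -1.9]
gripper_width: 0.312
grasp_force: 61.6
```

play_rows --pt "-1.5 0 0 0 0 0" --pt "-1.5 0 0 0 0 0" --pt "-1.5 0 0 0 0 0" --pt "0 0 0 0 0 0"

```text
time: 23.45
tool_pos: [0.5781, -0.0504, 0.1264]
tool_rot: [0.0, 0.062, 0.998, 0.0]
contact_force: [-0.7, 2.9, -2.5]
gripper_width: 0.316
grasp_force: 61.6
```

play_rows --pt "-1.5 0.7 0 0 0 0" --pt "-1.5 0 0 0 0 0" --pt "-1.5 0 0 0 0 0" --pt "-1.5 0 0 0 0 0" --pt "0 0 0 0 0 0"

```text
time: 23.87
tool_pos: [0.5842, -0.0506, 0.1265]
tool_rot: [0.0, 0.062, 0.998, -0.0]
contact_force: [-0.1, 1.2, -2.2]
gripper_width: 0.312
grasp_force: 61.5
```

play_rows --pt "-1.5 0.4 0 0 0 0" --pt "-1.5 0 0 0 0 0" --pt "-1.5 0 0 0 0 0" --pt "-1.5 0 0 0 0 0" --pt "0 0 0 0 0 0"

```text
time: 24.28
tool_pos: [0.5901, -0.0509, 0.1265]
tool_rot: [0.0, 0.062, 0.998, -0.0]
contact_force: [0.7, -0.3, -0.2]
gripper_width: 0.315
grasp_force: 61.5
```

play_rows --pt "-1.5 0.4 0 0 0 0" --pt "-1.5 0 0 0 0 0" --pt "-1.5 0 0 0 0 0" --pt "0 0 0 0 0 0"

```text
time: 24.62
tool_pos: [0.5946, -0.051, 0.1265]
tool_rot: [0.0, 0.062, 0.998, -0.0]
contact_force: [0.1, -0.1, -1.5]
gripper_width: 0.311
grasp_force: 61.6
```

Going freely. About 10 mm remain (home at roughly TCP x=0.6045), so I'll slow down.

play_rows --pt "-1.5 0 0 0 0 0" --pt "-1.5 0 0 0 0 0" --pt "-1.5 0 0 0 0 0" --pt "0 0 0 0 0 0"

```text
time: 24.95
tool_pos: [0.599, -0.0515, 0.1265]
tool_rot: [0.0, 0.062, 0.998, -0.0]
contact_force: [0.8, 0.3, -1.4]
gripper_width: 0.311
grasp_force: 61.6
```

play_rows --pt "-1 0 0 0 0 0" --pt "-1 0 0 0 0 0" --pt "0 0 0 0 0 0"

```text
time: 25.2
tool_pos: [0.6009, -0.0517, 0.1264]
tool_rot: [0.0, 0.062, 0.998, 0.0]
contact_force: [0.8, 0.3, -2.4]
gripper_width: 0.311
grasp_force: 61.6
```

play_rows --pt "-1 0 0 0 0 0" --pt "-1 0 0 0 0 0" --pt "0 0 0 0 0 0"

```text
time: 25.45
tool_pos: [0.6028, -0.0519, 0.1264]
tool_rot: [0.0, 0.062, 0.998, -0.0]
contact_force: [-0.0, 0.8, -1.6]
gripper_width: 0.318
grasp_force: 61.6
```

play_rows --pt "-1 0 0 0 0 0" --pt "-1 0 0 0 0 0" --pt "0 0 0 0 0 0"

```text
time: 25.7
tool_pos: [0.6047, -0.0522, 0.1264]
tool_rot: [-0.0, 0.062, 0.998, 0.0]
contact_force: [0.4, 0.2, -1.6]
gripper_width: 0.311
grasp_force: 61.6
```

play_rows --pt "-1 0 0 0 0 0" --pt "0 0 0 0 0 0"

```text
time: 25.87
tool_pos: [0.6048, -0.0522, 0.126]
tool_rot: [-0.001, 0.062, 0.998, 0.0]
contact_force: [-4.5, -0.3, -1.2]
gripper_width: 0.313
grasp_force: 61.8
```

play_rows --pt "-1 0 0 0 0 0" --pt "0 0 0 0 0 0"

```text
time: 26.03
tool_pos: [0.6048, -0.0522, 0.1256]
tool_rot: [-0.003, 0.062, 0.998, 0.0]
contact_force: [-7.5, 0.7, 0.5]
gripper_width: 0.311
grasp_force: 62.0
```

play_rows --pt "-1 0 0 0 0 0" --pt "0 0 0 0 0 0"

```text
time: 26.2
tool_pos: [0.6048, -0.0522, 0.1254]
tool_rot: [-0.004, 0.062, 0.998, 0.0]
contact_force: [-10.6, 0.9, 2.4]
gripper_width: 0.31
grasp_force: 62.3
```

play_rows --pt "-1 0 0 0 0 0" --pt "0 0 0 0 0 0"

```text
time: 26.37
tool_pos: [0.6048, -0.0522, 0.1253]
tool_rot: [-0.005, 0.062, 0.998, 0.0]
contact_force: [-14.4, 1.4, 4.5]
gripper_width: 0.309
grasp_force: 62.6
```

The collar is seated at x=0.6048, just as predicted. Relieve the pressure, open, and withdraw upward.

play_rows --pt "1.5 0 0 0 0 0" --pt "1.5 0 0 0 0 0" --pt "0 0 0 0 0 0"

```text
time: 26.62
tool_pos: [0.6049, -0.0522, 0.1261]
tool_rot: [-0.001, 0.062, 0.998, 0.0]
contact_force: [-4.4, 0.6, -0.3]
gripper_width: 0.312
grasp_force: 61.7
```

play_rows --pt "0 0 0 0 0 0" --pt "0 0 0 0 0 0" --pt "0 0 0 0 0 0" --pt "0 0 0 0 0 0" --pt "0 0 0 0 0 0" --hand 85

```text
time: 27.03
tool_pos: [0.6063, -0.0524, 0.127]
tool_rot: [0.001, 0.062, 0.998, -0.0]
contact_force: [-0.6, -0.7, 0.3]
gripper_width: 0.987
grasp_force: 0.0
```

play_rows --pt "0 0 -10 0 0 0" --pt "0 0 -15 0 0 0" --pt "0 0 -20 0 0 0" --pt "0 0 -20 0 0 0" --pt "0 0 -20 0 0 0"

```text
time: 27.45
tool_pos: [0.6058, -0.0523, 0.2132]
tool_rot: [0.0, 0.062, 0.998, -0.0]
contact_force: [0.7, 0.2, -0.6]
gripper_width: 0.994
grasp_force: 0.0
```

play_rows --pt "20 0 -10 0 0 0" --pt "25 0 0 0 0 0" --pt "25 0 0 0 0 0" --pt "25 0 0 0 0 0" --pt "0 0 0 0 0 0"

```text
time: 27.87
tool_pos: [0.5086, -0.04, 0.2219]
tool_rot: [-0.0, 0.062, 0.998, 0.0]
contact_force: [-0.2, 0.4, -0.3]
gripper_width: 0.991
grasp_force: 0.0
```

```bash
python3 - <<'E'
from h import *
s,p,R=st();print(p,s['contact_force'],s['time'])
w=grab('wrist');b=grab('side')
B=cv2.resize(b['image'][130:240,220:340,::-1],None,fx=3,fy=3,interpolation=2)
W=cv2.resize(w['image'][:,:,::-1],(440,330));cv2.imwrite('pics/fin.png',np.hstack([B,W]))
E
```

```text
[ 0.50861896 -0.03997401  0.22187649] [-0.1608356   0.36231896 -0.29777398] 27.8667
```

View pics/fin.png

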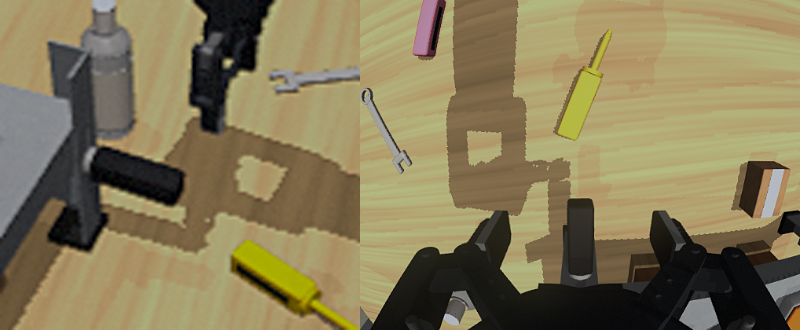

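The bar hangs in the post with its collar against the face at (90,160). The gripper is clear, and the can, box and spanner are undisturbed.

```bash
python3 -c "
from plant import manip
print(manip.job_done())"
```

```text
the job is handed in; nothing more can be done
None
```

The lining-up bar is pushed home through the slot and the hidden hole with its collar against the post, released and left there, and the job is handed in; the highest force I read was about 16 N, at 14.2 s of a 27.9 s run.

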